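Make up the two microscope kits

TASK

Make up two kits from the stock in the middle of the bench: in the tray with three equal bays, the oil dropper bottle next to the tray's tab, the cream and black objective case in the middle and the spare eyepiece farthest from the tab; in the tray with two unequal bays, the cover-slip carton flat in the oblong bay and the tally counter in the square bay. Set each down as it stood, flat on the floor of its bay, and let go. Tip nothing over, and leave the blue filter and the marker where they are.

Things in the scene. Friction and masses are not known exactly. Their poses are not given: they have to be found in the camera images.
- tray_three: Fixed low grey kit tray, three equal bays in a row, 56 x 56 mm inside; 64 (its x) by 184 mm (its y), floor 3 mm thick, walls 4 mm thick, rim and dividers 9 mm above the bench. A flat thumb tab (34 wide, 20 long, 5 mm high) juts from its +y end. Origin: centre of the underside, on the bench; bay centres at x = 0, y = +0.060 (by the tab), 0, -0.060.
- tray_two: Fixed low grey kit tray, two unequal bays, no tab; 74 (its x) by 174 mm (its y), floor 3 mm thick, walls 4 mm thick, rim and divider 9 mm above the bench. Origin: centre of the underside, on the bench. Oblong bay, 66 (x) by 96 (y) mm inside, centred at x = 0, y = -0.035; square bay, 66 x 66 mm inside, centred at x = 0, y = +0.050.
- oil_bottle: Loose, upright: small amber dropper bottle of immersion oil with a black dropper cap, 68 mm tall; round body 30 mm diameter up to 44 mm height, cap about 20 mm diameter above. Origin: centre of the underside; z up along the bottle.
- objective_case: Loose, upright: round screw-top case for an objective, cream below and black cap above, 59 mm tall; 33 mm diameter up to 35 mm height, cap 36 mm diameter above. Closed for good. Origin: centre of the underside; z up.
- spare_ocular: Loose, upright: black spare eyepiece standing on its wide hood, 46 mm tall; hood 39 mm diameter up to 30 mm height, barrel 24 mm diameter from 30 to 46 mm. Origin: centre of the underside; z up.
- coverslips: Loose: small white carton of cover slips lying flat, 35 mm (its x) by 63 mm (its y) by 18 mm high. Origin: centre of the underside; z up.
- tally_a: Loose, upright: white hand tally counter, small black button on top, 44 (its x) by 51 (its y) by 40 mm high. Round body 43 mm diameter, 28 mm high, axis at x = 0, y = -0.004; button (11 mm diameter, to 40 mm height) at x = +0.010, y = 0; small knob on the side juts to y = +0.026, 14 mm up. Rigid; grip the body across its x. Origin: centre of the underside; z up.
- blue_filter: Bystander, loose: flat round glass filter in a black ring, 33 mm diameter, 9 mm high, among the stock. Stays where it is. Origin: centre of the underside.
- marker_red: Bystander, loose: red and white marker pen lying down, 138 mm long along its y, 12 mm thick, behind the stock. Stays. Origin: centre of the underside.
Not all that is in view belongs to the job. Of the things shaped like the coverslips, the white one is meant.

How it is judged:
By the outcome, as a careful person would: the job done as asked, in the order asked, and still so for the second after the job is handed in, with the robot touching nothing.
It also fails if it takes over 109 s, if anything falls off the work surface, if the arm or the gripper's body presses on something with over 40 N, if the wrist force passes 120 N, or if a joint passes its speed limit or range.

ROBOT

A 6-joint arm with a two-finger parallel gripper is mounted at the origin on a cart in front of the work surface, level with it; the furniture and walls round the work are solid. World frame = base frame: x ahead of the robot, y to its left, z up, the work surface at z = 0. Lengths are in m, angles in rad, forces in N, time in s.
With the tool pointing down it reaches from about 0.325 to 0.75 m from the base axis. Payload 7.6 kg.
Tool frame: the origin (TCP) lies at the centre of the arm's flange, where the gripper is bolted on; the fingertips stand 173 mm ahead of it and the grasp point (between the pads) lies 155 mm ahead of it (bot.grip_depth is the distance from the TCP to the grasp point, in m); z points along the fingers, y is the line along which they close (so a half turn about z gives the same grasp; the last joint's range is limited). The gripper opens to 85 mm and grips with 20 to 120 N. Pads are 22 mm wide; open, the fingers measure 114 mm over their backs; the gripper's body (76 mm by 85 mm) begins 54 mm behind the grasp point. The pads swing forward as they close: fully open they stand 13 mm farther back than shut.
Start: joints at [-0.07, 0.052, 1.401, -0, 1.689, -0.07], TCP at [0.525, 0, 0.405] pointing down, gripper open.
Joint ranges: [-2.9, 2.9], [-0.91, 2.17], [0.12, 2.37], [-1.06, 4.2], [0.26, 2.73], [-2.93, 2.93]. Speed limits (rad/s): [2.57, 2.57, 3.01, 3.14, 3.14, 3.14].

INTERFACE

Orientations are given as a unit quaternion [w, x, y, z].
In Python, from workcell import bot gives the robot as it stands.
- The arm moves only by the shell command python3 -m jog 'ROWS' [FORCE]. ROWS is JSON, a list that holds one entry, the list of rows, each a list of 5 numbers: the closure in counts, from 0 (fully open) to 255 (shut), then the shift along the tool's x, y, z normalised to -1 to 1, where 1 is 80 cm, then the turn about the tool's z normalised to -1 to 1, where 1 is pi rad. A call has 1 to 12 rows; each row is the pose to reach, as a shift and turn from the pose commanded when the call began, along the tool's axes at that moment, turning the shorter way round; what a row does not reach only later rows make up. A row lasts 1/8 s, in which the tool goes at most 62.5 mm and 10.7 degrees, less where a joint would pass 70% of its speed; a pose out of reach is approached as far as the arm can. A call with a number of a shift or a turn outside -1 to 1 is refused whole. A call with a gripper value outside its range is refused whole. The fingers move at their own pace and stop on an object; FORCE is the grip in N (left out, the last holds). Time passes only in rows, so rows that repeat a pose let the fingers close. It gives the time, the measured TCP pose, the force, the opening and the grip force at its end, in the units of the state.
- bot.state(): the state, without advancing time (a new reading comes with each control period).
- bot.snapshot(name): name is "scene" or "side" or "wrist"; returns a dict with "color" (420x560x3 uint8, red, green, blue), "depth" (420x560 float32, m along the optical axis (not along the pixel's ray), 0 where there is no reading), "mtx" (3x3 intrinsics, pixels), "k1" (the pictures are not rectified: a ray, as slopes to the right and down, at radius r is drawn at 1 + k1 r^2 times it, then the intrinsics apply), "rvec" (rotation vector, rad) and "tvec" (3), from world to camera coordinates, as OpenCV has them; the wrist camera has in their place "hand_eye" (4x4, takes a point from camera to tool coordinates, whose origin is the TCP and whose axes are the flange's). Camera axes: x right, y down, z forward; pixel columns grow to the right and rows downward; lengths in m; the calibration is good to about 2 mm. A picture is of the moment at which its call begins: read the wrist's pose just before it.
- bot.job_done(): hands the job in; it is judged then, once.
The state is a dict: "time": time; "q": joint angles; "qvel": joint speeds; "effort": joint torques, N m; "ee_pos": TCP position; "ee_rot": TCP orientation; "contact_force": force on the tool from outside, world axes, zero at the start; "moment": the same for the moment, N m; "gripper_width": finger opening in m; "gripper_force": force on a finger pad.
Only numpy, scipy, OpenCV 4.12 (cv2) and the standard library are available. Lean on these libraries where they do the work, as an engineer would, in place of code of your own. Each camera call takes 0.05 s, during which the arm holds its last target. There are 200 camera calls.

## Working session

There is one attempt and no reset: what is moved stays moved. The work goes in short steps, Python scripts to look and compute and a shell command to move; the robot and the scene stay as the last step left them, time stands still between calls to the robot, and variables do not carry over. Pictures are saved under pics/ and viewed, at most 14 in all, crops included, and the job is handed in when it is done.

```bash
mkdir -p pics
python3 - <<'E'
from workcell import bot
import cv2,numpy as np,pickle
s=bot.state();print(s['ee_pos'],s['ee_rot'],s['time'])
for n in("scene","side","wrist"):
    d=bot.snapshot(n);pickle.dump(d,open(f'{n}.pkl','wb'));cv2.imwrite(f'pics/{n}0.png',d['color'][:,:,::-1])
    print(n,d['mtx'],d['k1'],d.get('rvec'),d.get('tvec'),d.get('hand_eye'),(d['depth']>0).mean())
E
```

```text
[5.24980735e-01 8.62684150e-06 4.03880213e-01] [-5.90463774e-04  7.07109567e-01  7.07103566e-01 -5.08222132e-04] 0.0
scene [[466.17654732   0.         277.45857587]
 [  0.         466.17654732 212.10355657]
 [  0.           0.           1.        ]] -0.03926225374322471 [ 0.65913319 -2.85581681  0.75349082] [0.60251256 0.07731584 1.29593269] None 0.9960416666666667
side [[406.63461734   0.         271.92912507]
 [  0.         406.63461734 204.57495654]
 [  0.           0.           1.        ]] 0.02091396149750442 [ 0.02681248  3.03404654 -0.75521409] [ 0.54828984 -0.17689948  1.53808531] None 0.9962117346938776
wrist [[328.29342661   0.         276.08925793]
 [  0.         328.29342661 211.45972533]
 [  0.           0.           1.        ]] -0.07220182714554406 None None [[-3.50527572e-04 -9.65375093e-01 -2.60865496e-01  6.74994743e-02]
 [ 9.99999456e-01 -5.94786546e-04  8.57394862e-04 -1.62866731e-05]
 [-9.82866932e-04 -2.60865054e-01  9.65374776e-01  3.03725976e-02]
 [ 0.00000000e+00  0.00000000e+00  0.00000000e+00  1.00000000e+00]] 0.9959651360544217
```

View pics/scene0.png

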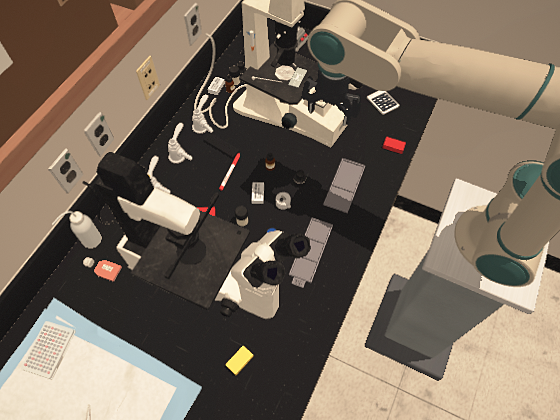

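View pics/wrist0.png

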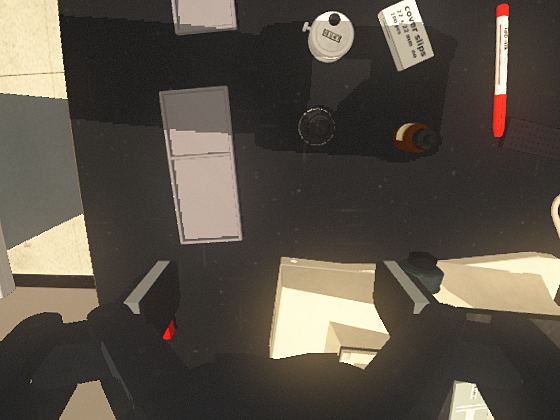

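View pics/side0.png

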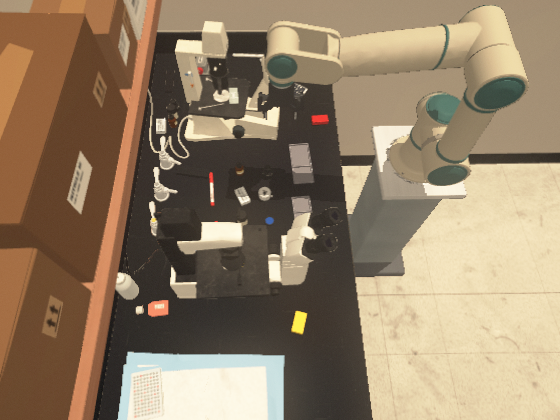

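The stock is in the middle (wrist picture: counter at 332,36, carton at 408,35, ocular at 317,126, bottle at 415,138, marker on the right). tray_two is at (205,165). tray_three lies at larger y, beside the second microscope, with the objective case and filter near it. Next I'll build a height map.

```bash
cat > h.py <<'E'
import numpy as np,cv2,pickle
from scipy.spatial.transform import Rotation as R
def w2c(d,s=None):
    "camera->world R,t"
    if d.get('rvec') is not None:
        M=R.from_rotvec(np.ravel(d['rvec'])).as_matrix();return M.T,-M.T@np.ravel(d['tvec'])
    w,x,y,z=s['ee_rot'];T=R.from_quat([x,y,z,w]).as_matrix();H=np.array(d['hand_eye'])
    return T@H[:3,:3],T@H[:3,3]+s['ee_pos']
def slopes(d,uv):
    k=np.array([d['k1'],0,0,0,0.]);return cv2.undistortPoints(np.float64(uv).reshape(-1,1,2),d['mtx'],k)[:,0]
def onplane(d,s,uv,z):
    Rm,t=w2c(d,s);v=np.c_[slopes(d,uv),np.ones(len(np.reshape(uv,(-1,2))))]@Rm.T
    return t+v*((z-t[2])/v[:,2])[:,None]
def cloud(d,s=None):
    h,w=d['depth'].shape;u,v=np.meshgrid(np.arange(w),np.arange(h))
    Rm,t=w2c(d,s);p=np.c_[slopes(d,np.c_[u.ravel(),v.ravel()]),np.ones(h*w)]*d['depth'].ravel()[:,None]
    P=(p@Rm.T+t).reshape(h,w,3);P[d['depth']==0]=np.nan;return P
def ortho(clouds,cols,x0=.25,x1=.85,y0=-.35,y1=.45,res=.002):
    "max-height map + colour; rows: +x up, columns: +y left"
    H=np.full((int((x1-x0)/res),int((y1-y0)/res)),-9.);C=np.zeros(H.shape+(3,),np.uint8)
    for P,c in zip(clouds,cols):
        P=P.reshape(-1,3);c=c.reshape(-1,3);o=np.argsort(np.nan_to_num(P[:,2],nan=-9));P,c=P[o],c[o]
        r=(x1-P[:,0])/res;q=(y1-P[:,1])/res;m=(r>=0)&(r<H.shape[0])&(q>=0)&(q<H.shape[1])
        r,q=r[m].astype(int),q[m].astype(int);H[r,q]=np.maximum(H[r,q],P[m,2]);C[r,q]=c[m]
    return H,C
E
python3 - <<'E'
from h import *
d=pickle.load(open('scene.pkl','rb'));e=pickle.load(open('side.pkl','rb'))
cs=[cloud(d),cloud(e)]
H,C=ortho(cs,[d['color'],e['color']],res=.004)
# coarse height grid, 2cm
h=H.reshape(30,5,40,5).max((1,3))
print('cols y:',' '.join('%4d'%(450-20*i-10) for i in range(40)))
for i in range(30): print('%4d'%(850-20*i-10),' '.join('%4d'%(v*1000) if v>-1 else '   .' for v in h[i]))
E
python3 -m jog '[[[0,0.08,0,0,0],[0,0.16,0,0,0],[0,0.16,0,0,0],[0,0.16,0,0,0]]]'
```

```text
cols y:  440  420  400  380  360  340  320  300  280  260  240  220  200  180  160  140  120  100   80   60   40   20    0  -20  -40  -60  -80 -100 -120 -140 -160 -180 -200 -220 -240 -260 -280 -300 -320 -340
 840  594  595  595  595  597  595  595  596  596  595  591  594  591  591  592  593  591  592  591  591  591  591  591  592  589  590  589  588  574  554  380  378  376    .    .    .    .    .    .    .
 820  460  409    .    .    .    .    .    .    5    8    5    7    9    5    6    6    5    8   16   18   16    7   10    7    5    6  171  172  302  373  380  379  375  171  173  172    .    .    .    .
 800  465    .    .    .    .    .    .    .    7    7    6    7    5    7    7    8    8    9   18   19   19    7    9    6    6    5  172  177  173  378  381  379  376  217  172  171    .    .    .    .
 780  465  171    .    .    .    .    .    .   24    8    6    6    6    9   11   16   19   17   17   17   14    7    7    7    6    8  172  178  175  378  381  380  377  175  172  167    .    .    .    .
 760  466  173    .    .    .    .    .    .   25   16    5    5   18   
[... 4706 characters left out ...]
7    6    5    5    6    7    5  534  556  565  567  565  558    6    7    5    6    6    6    7    7    7    6    7    9   11    9    7    7
 280    0    0    0   -1   -4   -1 -904 -899 -902 -904 -902    2   -5    0    3    1    4    0  536  560  568  571  568  558    0    0    3    0    2   -2   -3 -904    2   -3    0 -904   -3 -904    0 -902
 260 -897 -897 -901 -901 -906 -903 -898 -904 -902 -902 -903 -901 -897 -901 -903 -902 -902 -907  541  566  574  574  571  563 -898 -906 -896 -906 -893 -896 -899 -904 -900 -900 -898 -902 -899 -898 -904 -900
time: 0.65
ee_pos: [0.525, 0.128, 0.4044]
ee_rot: [0.0, 0.707, 0.707, -0.0]
contact_force: [-0.2, 0.0, 0.3]
gripper_width: 0.0853
gripper_force: 0.0
```

Run:
```python
from workcell import bot
import cv2,pickle
s=bot.state();d=bot.snapshot('wrist');pickle.dump((d,s),open('w1.pkl','wb'));cv2.imwrite('pics/w1.png',d['color'][:,:,::-1])
```

```text
(no output)
```

View pics/w1.png

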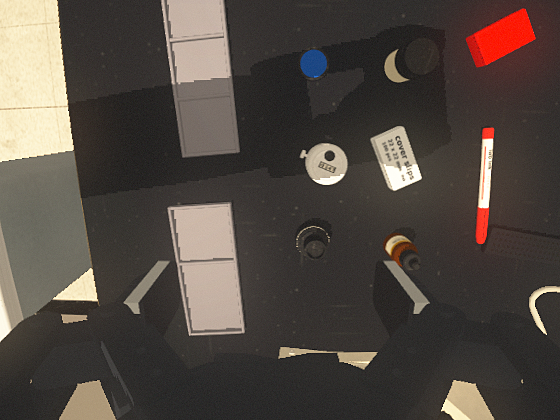

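The w1 view shows all the stock: filter (314,63), objective case (412,60), counter (326,163), carton (397,158), ocular (314,240), bottle (402,250). tray_two's divider is at row ~261. tray_three's tab end is out of frame, so I'll take one more view farther left.

```bash
python3 -m jog '[[[0,0.0625,0,0,0],[0,0.125,0,0,0],[0,0.125,0,0,0],[0,0.125,0,0,0]]]'
python3 - <<'E'
from workcell import bot
import cv2,pickle
s=bot.state();d=bot.snapshot('wrist');pickle.dump((d,s),open('w2.pkl','wb'));cv2.imwrite('pics/w2.png',d['color'][:,:,::-1])
from h import *
P=cloud(d,s);d1,s1=pickle.load(open('w1.pkl','rb'));P1=cloud(d1,s1)
H,C=ortho([P1],[d1['color']],.36,.76,-.1,.42,.001)
H2,C2=ortho([P],[d['color']],.36,.76,-.1,.42,.001)
m=H2>-1;H[m]=H2[m];C[m]=C2[m]
np.savez('o.npz',H=H,C=C);cv2.imwrite('pics/o.png',cv2.resize(C[:,:,::-1],None,fx=1.5,fy=1.5))
print(np.nanmedian(P[200:205,240:280,2]))
E
```

```text
time: 1.2
ee_pos: [0.5254, 0.2267, 0.4046]
ee_rot: [0.0, 0.708, 0.707, -0.0]
contact_force: [0.8, -0.4, 0.1]
gripper_width: 0.0856
gripper_force: 0.0
0.00047649174931396754
```

View pics/w2.png

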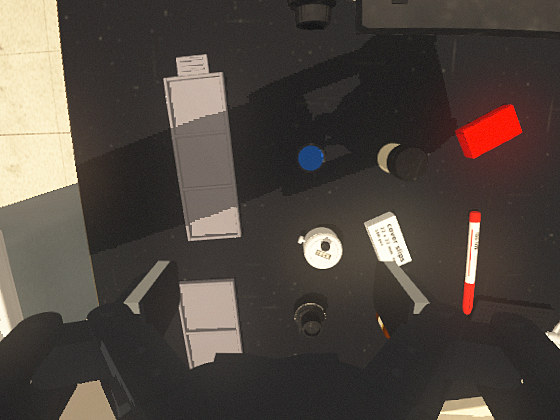

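View pics/o.png

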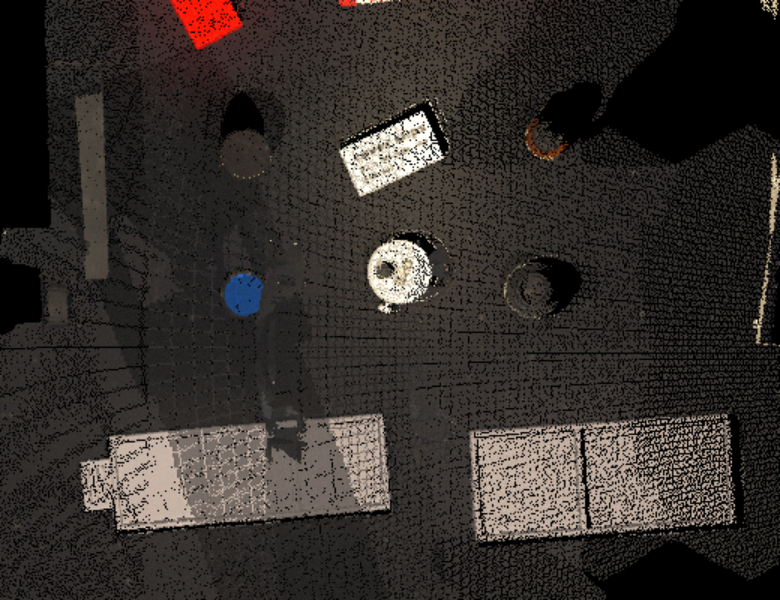

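The tab end of tray_three is in view at (192,66). The orthophoto shows both trays, with tray_two's square bay toward +y, and all the stock clearly separated. Next I'll compute poses from the point clouds.

Run:
```python
from h import *
V=[pickle.load(open(f,'rb')) for f in('w1.pkl','w2.pkl')]+[(pickle.load(open('wrist.pkl','rb')),dict(ee_pos=np.array([.52498,0,.40388]),ee_rot=np.array([-5.9e-4,.70711,.7071,-5.08e-4])))]
def win(P,c,r,z0,z1):
    return (abs(P[...,0]-c[0])<r)&(abs(P[...,1]-c[1])<r)&(P[...,2]>z0)&(P[...,2]<z1)
o=lambda col,row:(.76-row/1500,.42-col/1500)
obj=dict(bottle=(o(575,105),.045,.055,.08),case=(o(245,150),.04,.05,.075),ocular_top=(o(535,288),.035,.038,.06),ocular_hood=(o(540,288),.035,.024,.034),tally=(o(400,272),.04,.022,.034),button=(o(388,270),.03,.036,.05),carton=(o(393,150),.055,.012,.025),filter=(o(243,295),.03,.004,.015),scopeB=(o(90,190),.1,.05,.3))
for n,(c,r,z0,z1) in obj.items():
    for i,(d,s) in enumerate(V):
        P=cloud(d,s);m=win(P,c,r,z0,z1);p=P[m]
        if len(p)<30: continue
        q=(p[:,:2]*1000).astype(np.float32)
        lo,hi=np.percentile(q,[1,99],axis=0)
        print(n,i,len(p),'z',np.round(np.median(p[:,2])*1000,1),'mid',((lo+hi)/2).round(1),'ext',(hi-lo).round(1),end=' ')
        if n=='carton':
            print(cv2.minAreaRect(q[::2]),end='')
        print()
# trays: bright pixels
for i,(d,s) in enumerate(V):
    P=cloud(d,s);c=d['color'].astype(int)
    for n,(cc,rx,ry) in dict(three=(o(235,473),.06,.125),two=(o(605,478),.06,.11)).items():
        m=(abs(P[...,0]-cc[0])<rx)&(abs(P[...,1]-cc[1])<ry)&(abs(P[...,2]-.006)<.02)&(c.min(-1)>70)
        m=cv2.morphologyEx(m.astype(np.uint8),cv2.MORPH_OPEN,np.ones((3,3)))
        ct=cv2.findContours(m,cv2.RETR_EXTERNAL,cv2.CHAIN_APPROX_NONE)[0]
        ct=max(ct,key=cv2.contourArea)[:,0]
        q=onplane(d,s,ct.astype(float),.009)[:,:2]*1000
        print(n,i,cv2.minAreaRect(q.astype(np.float32)))
```

```text
bottle 0 246 z 57.4 mid [669.2  55.1] ext [18.1 18.5] 
bottle 2 321 z 57.4 mid [668.7  54.4] ext [18. 18.] 
case 0 1316 z 59.0 mid [655.8 255.8] ext [32.9 33.2] 
case 1 1089 z 59.0 mid [655.5 257.2] ext [32.9 33.3] 
ocular_top 0 382 z 43.1 mid [566.7  64.7] ext [21.2 22. ] 
ocular_top 1 347 z 42.9 mid [566.4  64.9] ext [22.  22.2] 
ocular_top 2 459 z 43.1 mid [566.1  64. ] ext [22.  20.9] 
ocular_hood 0 242 z 26.4 mid [567.3  66.7] ext [30.3 27.8] 
ocular_hood 1 246 z 26.6 mid [566.3  67.8] ext [32.3 24.4] 
ocular_hood 2 297 z 26.3 mid [566.1  63.7] ext [33.1 32.4] 
tally 0 1211 z 28.7 mid [578.6 153.6] ext [39.6 40.9] 
tally 1 988 z 28.6 mid [578.7 153.8] ext [39.8 40. ] 
tally 2 1522 z 28.8 mid [578.7 152.5] ext [40.  40.9] 
button 0 95 z 40.1 mid [578.6 164.1] ext [10.1 10.1] 
button 1 78 z 39.9 mid [578.3 163.8] ext [ 9.9 10.4] 
button 2 123 z 40.1 mid [579.3 163.5] ext [10.2 10.3] 
carton 0 1810 z 18.7 mid [656.7 159. ] ext [48.8 62.8] Traceback (most recent call last):
  File "<stdin>", line 15, in <module>
cv2.error: OpenCV(4.12.0) /io/opencv/modules/imgproc/src/convhull.cpp:143: error: (-215:Assertion failed) total >= 0 && (depth == CV_32F || depth == CV_32S) in function 'convexHull'
```

Run:
```python
from h import *
V=[pickle.load(open(f,'rb')) for f in('w1.pkl','w2.pkl')]+[(pickle.load(open('wrist.pkl','rb')),dict(ee_pos=np.array([.52498,0,.40388]),ee_rot=np.array([-5.9e-4,.70711,.7071,-5.08e-4])))]
o=lambda col,row:(.76-row/1500,.42-col/1500)
for i,(d,s) in enumerate(V):
    P=cloud(d,s);c=d['color'].astype(int)
    def go(n,cc,rx,ry,z,dz,th):
        m=(abs(P[...,0]-cc[0])<rx)&(abs(P[...,1]-cc[1])<ry)&(abs(P[...,2]-z)<dz)&(c.min(-1)>th)
        m=cv2.morphologyEx(m.astype(np.uint8),cv2.MORPH_CLOSE if n=='carton' else cv2.MORPH_OPEN,np.ones((3,3)))
        ct=max(cv2.findContours(m,cv2.RETR_EXTERNAL,cv2.CHAIN_APPROX_NONE)[0],key=cv2.contourArea)[:,0]
        q=np.ascontiguousarray(onplane(d,s,ct.astype(float),.018 if n=='carton' else .009)[:,:2]*1000,dtype=np.float32)
        r=cv2.minAreaRect(q);print(n,i,np.round(r[0],1),np.round(r[1],1),round(r[2],1),q.min(0),q.max(0))
    go('carton',o(393,150),.055,.055,.0185,.006,-1)
    if i<2: go('three',o(250,473),.055,.095,.006,.012,60)
    if i!=1: go('two',o(605,478),.055,.11,.006,.012,60)
    # thumbtab
    M=(P[...,1]>.33)&(P[...,1]<.38)&(P[...,0]>.41)&(P[...,0]<.47)&(c.min(-1)>60)
    if M.any(): print('tab',i,np.percentile(P[M],[2,98],axis=0).round(3).tolist())
    # lowest obstacles near tray three +y
    M=(P[...,1]>.3)&(P[...,2]>.03)&(P[...,0]<.75)
    if M.any(): print('obst',np.percentile(P[M],[1,99],axis=0).round(3).tolist())
```

```text
carton 0 [656.7 158.9] [35.4 62.8] 24.2 [628.8051  125.04251] [684.6757  193.47224]
three 0 [445.9 241.8] [ 65.3 161. ] 4.6 [407.6627 160.3031] [484.38995 319.48557]
two 0 [441.7  18.5] [ 76.  176.2] 3.8 [398.51688 -70.42268] [484.10028 107.87341]
carton 1 [656.7 159.6] [35.1 64.4] 25.8 [628.4162  132.59912] [685.7826  194.48799]
three 1 [445. 255.] [ 65.3 187. ] 4.8 [406.3472 160.4379] [484.3974  347.47955]
tab 1 [[0.412, 0.331, 0.001], [0.469, 0.364, 0.01]]
obst [[0.542, 0.348, 0.07], [0.698, 0.392, 0.174]]
carton 2 [656.8 157.9] [37.6 62.4] 24.7 [629.06976 123.01742] [685.6781 189.4651]
two 2 [441.6  17.9] [ 75.6 173.8] 4.0 [399.48447 -71.05051] [484.63272  106.233574]
```

Run:
```python
from h import *
from scipy.spatial import cKDTree
d=pickle.load(open('scene.pkl','rb'));e=pickle.load(open('side.pkl','rb'))
A=np.vstack([cloud(d).reshape(-1,3),cloud(e).reshape(-1,3)]);A=A[~np.isnan(A[:,0])]
d1,s1=pickle.load(open('w1.pkl','rb'));d2,s2=pickle.load(open('w2.pkl','rb'))
B=np.vstack([A,cloud(d2,s2).reshape(-1,3)])
S=B[(B[:,0]>.3)&(B[:,0]<.8)&(B[:,1]>.34)&(B[:,1]<.6)&(B[:,2]>.03)&(B[:,2]<.6)]
m=(S[:,1]<.42)&(S[:,0]<.6)
for x in np.arange(.36,.6,.04):
    q=S[m&(abs(S[:,0]-x)<.02)]
    if len(q): print('x%.2f'%x,len(q),'ymin',q[:,1].min().round(3),'z',np.percentile(q[:,2],[1,50,99]).round(3))
# arm parts
W=A[(A[:,0]>.36)&(A[:,0]<.66)&(abs(A[:,1])<.13)&(A[:,2]>.2)]
W=W-np.array([.525,0,.404]);c,s_=np.cos(.07),np.sin(.07)   # unrotate by j1=-.07
W=np.c_[W[:,0]*c-W[:,1]*s_,W[:,0]*s_+W[:,1]*c,W[:,2]]
for z in np.arange(-.16,.2,.03):
    q=W[abs(W[:,2]-z)<.015]
    if len(q): print('z%.2f'%z,len(q),'rad',np.percentile(q[:,0],[1,99]).round(3),'lat',np.percentile(q[:,1],[1,99]).round(3))
T=cKDTree(S)
for n,p,zt in(('tab',(.4403,.3144),.19),('tab',(.4403,.3144),.22),('mid',(.4452,.2546),.20)):
    a=np.arctan2(p[1],p[0])-.07
    q=np.c_[W[:,0]*np.cos(a)-W[:,1]*np.sin(a),W[:,0]*np.sin(a)+W[:,1]*np.cos(a),W[:,2]]+[*p,zt]
    D,i=T.query(q);k=D.argmin();print(n,zt,D[k].round(3),q[k].round(3),S[i[k]].round(3))
# fingertip tool z, open
d,s=d1,s1;P=cloud(d,s);t=s['ee_pos']
for r in(slice(120,180),slice(370,430)):
    q=P[255:310,r].reshape(-1,3);q=q[(q[:,2]>.15)&(q[:,2]<.4)];print('tip z',((t[2]-q[:,2]).max()).round(4),np.percentile(q,[2,98],axis=0).round(3).tolist())
```

```text
x0.40 17 ymin 0.417 z [0.402 0.411 0.417]
x0.44 50 ymin 0.399 z [0.346 0.353 0.386]
x0.48 250 ymin 0.393 z [0.314 0.344 0.359]
x0.52 101 ymin 0.39 z [0.06 0.08 0.32]
x0.56 1967 ymin 0.347 z [0.064 0.087 0.174]
z-0.16 102 rad [-0.054  0.054] lat [-0.132  0.016]
z-0.13 242 rad [-0.058  0.06 ] lat [-0.13   0.018]
z-0.10 655 rad [-0.073  0.072] lat [-0.016  0.021]
z-0.07 760 rad [-0.07   0.069] lat [-0.014  0.023]
z-0.04 373 rad [-0.065  0.064] lat [-0.013  0.04 ]
z-0.01 602 rad [-0.037  0.035] lat [-0.    0.04]
z0.02 320 rad [-0.031  0.038] lat [0.016 0.043]
z0.05 381 rad [-0.144  0.02 ] lat [-0.044  0.063]
z0.08 2054 rad [-0.165  0.037] lat [-0.045  0.071]
z0.11 3046 rad [-0.167  0.044] lat [-0.047  0.073]
z0.14 6095 rad [-0.164  0.037] lat [-0.057  0.068]
z0.17 32 rad [-0.014  0.012] lat [-0.043  0.059]
tab 0.19 0.027 [0.439 0.383 0.329] [0.453 0.399 0.346]
tab 0.22 0.012 [0.444 0.391 0.344] [0.453 0.399 0.346]
mid 0.2 0.068 [0.456 0.331 0.321] [0.479 0.394 0.332]
tip z 0.1602 [[0.47, 0.122, 0.247], [0.483, 0.141, 0.285]]
tip z 0.1606 [[0.567, 0.122, 0.246], [0.58, 0.141, 0.283]]
```

```bash
python3 -m jog '[[[0,-0.06,0.05,0,0],[0,-0.12,0.1,0,0],[0,-0.18,0.15,0.03,0],[0,-0.217,0.18,0.08,0],[0,-0.217,0.18,0.12,0],[0,-0.217,0.18,0.16,0],[0,-0.217,0.18,0.16,0],[0,-0.217,0.18,0.16,0]]]'
python3 - <<'E'
from workcell import bot
from h import *
s=bot.state();d=bot.snapshot('wrist');pickle.dump((d,s),open('w3.pkl','wb'));cv2.imwrite('pics/w3.png',d['color'][:,:,::-1])
P=cloud(d,s);q=P[(abs(P[...,0]-.669)<.03)&(abs(P[...,1]-.055)<.03)&(P[...,2]>.052)&(P[...,2]<.075)]
print(s['ee_pos'],len(q),np.percentile(q,[1,50,99],axis=0).round(4))
E
```

```text
time: 2.25
ee_pos: [0.6693, 0.0536, 0.2788]
ee_rot: [0.001, 0.707, 0.707, 0.001]
contact_force: [0.1, -0.3, 0.7]
gripper_width: 0.0851
gripper_force: 0.0
[0.66925042 0.05358663 0.27878325] 836 [[0.66   0.045  0.0525]
 [0.6699 0.0567 0.0571]
 [0.6792 0.064  0.0688]]
```

```bash
python3 -m jog '[[[0,0,0,0.05,0],[0,0,0,0.09,0],[0,0,0,0.119,0],[0,0,0,0.119,0],[255,0,0,0.119,0],[255,0,0,0.119,0],[255,0,0,0.119,0],[255,0,0,0.119,0],[255,0,0,0.119,0],[255,0,0,0.119,0],[255,0,0,0.119,0]]]' 30
```

```text
time: 3.68
ee_pos: [0.6693, 0.0544, 0.1828]
ee_rot: [0.001, 0.707, 0.707, 0.001]
contact_force: [-1.6, 0.2, 6.0]
gripper_width: 0.0285
gripper_force: 30.1
```

```bash
python3 -m jog '[[[255,0,0,-0.03,0],[255,0,0,-0.07,0],[255,0,0,-0.11,0],[255,0.03,-0.04,-0.11,0],[255,0.07,-0.09,-0.11,0],[255,0.11,-0.14,-0.11,0],[255,0.15,-0.2,-0.11,0],[255,0.19,-0.25,-0.11,0],[255,0.213,-0.28,-0.11,0],[255,0.213,-0.28,-0.08,0],[255,0.213,-0.28,-0.05,0],[255,0.213,-0.28,-0.05,0]]]' && python3 -m jog '[[[255,0,0,0.015,0],[255,0,0,0.03,0],[255,0,0,0.03,0],[255,0,0,0.03,0]]]'
```

```text
time: 5.18
ee_pos: [0.4442, 0.2246, 0.2196]
ee_rot: [-0.001, 0.707, 0.707, -0.002]
contact_force: [0.1, 0.7, 0.3]
gripper_width: 0.0283
gripper_force: 29.9
time: 5.68
ee_pos: [0.4452, 0.2248, 0.1978]
ee_rot: [0.0, 0.707, 0.707, 0.0]
contact_force: [-0.3, 0.4, -0.5]
gripper_width: 0.0283
gripper_force: 29.9
```

```bash
python3 -m jog '[[[255,0.03,-0.002,0,0],[255,0.06,-0.003,0,0],[255,0.09,-0.005,0,0],[255,0.112,-0.006,0,0],[255,0.112,-0.006,0,0],[255,0.112,-0.006,0.008,0],[255,0.112,-0.006,0.0125,0],[255,0.112,-0.006,0.0145,0],[255,0.112,-0.006,0.0145,0],[255,0.112,-0.006,0.0145,0]]]'
```

```text
time: 6.92
ee_pos: [0.4403, 0.3143, 0.1859]
ee_rot: [0.0, 0.707, 0.707, 0.0]
contact_force: [-0.0, 0.8, -1.2]
gripper_width: 0.0283
gripper_force: 29.9
```

```bash
python3 -m jog '[[[255,0,0,0.001,0],[255,0,0,0.001,0],[150,0,0,0.001,0],[120,0,0,0.001,0],[90,0,0,0.001,0],[60,0,0,0.001,0],[60,0,0,0.001,0]]]' && python3 -m jog '[[[60,-0.03,0,0,0],[60,-0.07,0.003,0,0],[60,-0.112,0.006,0,0],[60,-0.112,0.006,-0.05,0],[60,-0.112,0.006,-0.12,0],[60,-0.112,0.006,-0.12,0],[60,-0.112,0.006,-0.12,0]]]'
python3 - <<'E'
from workcell import bot
from h import *
s=bot.state();d=bot.snapshot('wrist');pickle.dump((d,s),open('w4.pkl','wb'));cv2.imwrite('pics/w4.png',d['color'][:,:,::-1])
P=cloud(d,s)
for n,c,z0,z1 in(('bottle',(.4403,.3143),.05,.09),('case',(.6558,.2565),.05,.07)):
    q=P[(abs(P[...,0]-c[0])<.04)&(abs(P[...,1]-c[1])<.04)&(P[...,2]>z0)&(P[...,2]<z1)]
    if len(q): print(n,s['ee_pos'],len(q),np.percentile(q,[1,50,99],axis=0).round(4))
E
```

```text
time: 7.8
ee_pos: [0.4402, 0.3144, 0.1851]
ee_rot: [0.0, 0.707, 0.707, 0.0]
contact_force: [0.1, 0.2, -0.1]
gripper_width: 0.0653
gripper_force: 0.0
time: 8.68
ee_pos: [0.4449, 0.2248, 0.2807]
ee_rot: [-0.0, 0.707, 0.707, -0.0]
contact_force: [0.4, 0.2, -0.4]
gripper_width: 0.0652
gripper_force: 0.0
bottle [0.44485447 0.22476907 0.28073515] 1150 [[0.4311 0.3039 0.0534]
 [0.4408 0.313  0.0601]
 [0.45   0.3235 0.0721]]
```

View pics/w4.png

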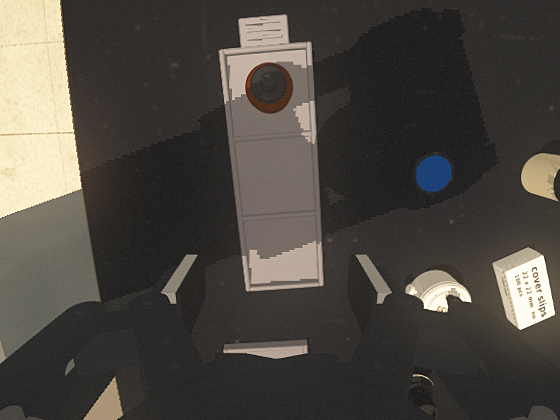

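Picture w4 shows the bottle upright and centred in the tab bay at (270,88). Next is the case.

```bash
python3 -m jog '[[[60,0.01,0.07,0,0],[60,0.02,0.14,0,0],[60,0.03,0.21,0,0],[60,0.0394,0.2634,0,0],[60,0.0394,0.2634,0,0],[60,0.0394,0.2634,0,0],[60,0.0394,0.2634,0.04,0],[60,0.0394,0.2634,0.08,0],[60,0.0394,0.2634,0.1025,0],[60,0.0394,0.2634,0.1025,0],[60,0.0394,0.2634,0.1025,0]]]' && python3 -m jog '[[[255,0,0,0,0],[255,0,0,0,0],[255,0,0,0,0],[255,0,0,0,0],[255,0,0,0,0]]]' 30
```

```text
time: 10.1
ee_pos: [0.656, 0.2565, 0.2012]
ee_rot: [0.001, 0.707, 0.707, 0.001]
contact_force: [1.0, -0.1, -0.1]
gripper_width: 0.0648
gripper_force: 0.0
time: 10.72
ee_pos: [0.656, 0.2564, 0.2005]
ee_rot: [0.0, 0.707, 0.707, 0.001]
contact_force: [-1.1, 0.4, 5.3]
gripper_width: 0.035
gripper_force: 29.7
```

```bash
python3 -m jog '[[[255,0,0,-0.03,0],[255,0,0,-0.07,0],[255,0,0,-0.1,0],[255,0,-0.05,-0.1,0],[255,0,-0.11,-0.1,0],[255,0,-0.17,-0.1,0],[255,-0.002,-0.23,-0.1,0],[255,-0.002,-0.2635,-0.1,0],[255,-0.002,-0.2635,-0.1,0],[255,-0.002,-0.2635,-0.07,0],[255,-0.002,-0.2635,-0.04,0],[255,-0.002,-0.2635,-0.015,0]]]' && python3 -m jog '[[[255,0,0,0.005,0],[255,0,0,0.009,0],[255,0,0,0.009,0],[255,0,0,0.009,0]]]'
```

```text
time: 12.22
ee_pos: [0.4457, 0.2546, 0.21]
ee_rot: [0.0, 0.707, 0.707, -0.0]
contact_force: [0.1, 0.2, -0.2]
gripper_width: 0.0347
gripper_force: 30.3
time: 12.72
ee_pos: [0.4452, 0.2548, 0.2047]
ee_rot: [0.0, 0.707, 0.707, 0.001]
contact_force: [-0.3, -1.0, -0.3]
gripper_width: 0.0346
gripper_force: 30.3
```

```bash
python3 -m jog '[[[255,0,0,0.001,0],[255,0,0,0.002,0],[255,0,0,0.002,0]]]' && python3 -m jog '[[[150,0,0,0,0],[120,0,0,0,0],[90,0,0,0,0],[60,0,0,0,0],[60,0,0,-0.02,0],[60,0,0,-0.06,0],[60,0,0,-0.1,0],[60,0,0,-0.1,0],[60,0,0,-0.1,0]]]'
python3 - <<'E'
from workcell import bot
from h import *
s=bot.state();d=bot.snapshot('scene');cv2.imwrite('pics/s1.png',d['color'][:,:,::-1])
P=cloud(d,s)
for n,c,z0,z1 in(('bottle',(.4403,.3143),.06,.09),('case',(.4452,.2546),.05,.07),('ocular',(.5665,.0645),.038,.06)):
    q=P[(abs(P[...,0]-c[0])<.04)&(abs(P[...,1]-c[1])<.04)&(P[...,2]>z0)&(P[...,2]<z1)]
    if len(q): print(n,s['ee_pos'],len(q),np.percentile(q,[1,50,99],axis=0).round(4))
E
```

```text
time: 13.1
ee_pos: [0.4452, 0.2549, 0.2034]
ee_rot: [0.0, 0.707, 0.707, 0.001]
contact_force: [-2.2, -0.4, 6.4]
gripper_width: 0.0343
gripper_force: 30.9
time: 14.22
ee_pos: [0.4448, 0.2547, 0.2823]
ee_rot: [0.0, 0.707, 0.707, -0.0]
contact_force: [-0.0, 0.6, -1.3]
gripper_width: 0.0653
gripper_force: 0.0
bottle [0.44477994 0.25467163 0.28226458] 32 [[0.4332 0.3047 0.0601]
 [0.4405 0.3154 0.0644]
 [0.4495 0.323  0.0763]]
case [0.44477994 0.25467163 0.28226458] 106 [[0.4289 0.2373 0.0517]
 [0.4408 0.2536 0.0628]
 [0.4594 0.2709 0.068 ]]
ocular [0.44477994 0.25467163 0.28226458] 46 [[0.559  0.0517 0.0389]
 [0.57   0.0655 0.0447]
 [0.5778 0.0774 0.0525]]
```

```bash
python3 -m jog '[[[30,-0.05,0.03,0,0],[30,-0.11,0.07,0,0],[30,-0.17,0.11,0,0],[30,-0.22,0.14,0,0],[30,-0.2375,0.152,0,0],[30,-0.2375,0.152,0,0],[30,-0.2375,0.152,0.05,0],[30,-0.2375,0.152,0.1,0],[30,-0.2375,0.152,0.13,0],[30,-0.2375,0.152,0.13,0],[30,-0.2375,0.152,0.13,0]]]' && python3 -m jog '[[[255,0,0,0,0],[255,0,0,0,0],[255,0,0,0,0],[255,0,0,0,0],[255,0,0,0,0]]]' 30
```

```text
time: 15.65
ee_pos: [0.5667, 0.0657, 0.1796]
ee_rot: [0.001, 0.707, 0.708, 0.001]
contact_force: [0.8, 0.2, 1.0]
gripper_width: 0.0756
gripper_force: 0.0
time: 16.27
ee_pos: [0.5669, 0.0648, 0.1796]
ee_rot: [0.0, 0.707, 0.707, 0.001]
contact_force: [-1.7, 0.7, 5.9]
gripper_width: 0.0363
gripper_force: 30.0
```

```bash
python3 -m jog '[[[255,0,0,-0.03,0],[255,0,0,-0.07,0],[255,0,0,-0.1,0],[255,0.04,-0.035,-0.1,0],[255,0.09,-0.08,-0.1,0],[255,0.14,-0.125,-0.1,0],[255,0.1625,-0.146,-0.1,0],[255,0.1625,-0.146,-0.1,0],[255,0.1625,-0.146,-0.1,0],[255,0.1625,-0.146,-0.07,0],[255,0.1625,-0.146,-0.04,0],[255,0.1625,-0.146,-0.015,0]]]' && python3 -m jog '[[[255,0,0,0.005,0],[255,0,0,0.009,0],[255,0,0,0.009,0],[255,0,0,0.009,0]]]'
```

```text
time: 17.77
ee_pos: [0.4504, 0.1937, 0.1893]
ee_rot: [0.0, 0.708, 0.706, -0.0]
contact_force: [0.3, 0.7, -0.1]
gripper_width: 0.036
gripper_force: 30.4
time: 18.27
ee_pos: [0.45, 0.1948, 0.1838]
ee_rot: [0.0, 0.707, 0.707, 0.001]
contact_force: [-0.7, -0.8, -0.9]
gripper_width: 0.0362
gripper_force: 30.4
```

```bash
python3 -m jog '[[[255,0,0,0.001,0],[255,0,0,0.002,0],[255,0,0,0.002,0]]]' && python3 -m jog '[[[150,0,0,0,0],[120,0,0,0,0],[90,0,0,0,0],[60,0,0,0,0],[60,0,0,0,0],[60,0,0,-0.02,0],[60,0,0,-0.06,0],[60,0,0,-0.1,0],[0,0,0,-0.13,0],[0,0,0,-0.13,0]]]'
python3 - <<'E'
from workcell import bot
from h import *
s=bot.state();d=bot.snapshot('wrist');cv2.imwrite('pics/w5.png',d['color'][:,:,::-1]);print(s['ee_pos'])
P=cloud(d,s)
for n,c,z0,z1 in(('case',(.4452,.2546),.05,.07),('ocular',(.4501,.1948),.038,.06),('carton',(.6567,.159),.013,.026)):
    q=P[(abs(P[...,0]-c[0])<.045)&(abs(P[...,1]-c[1])<.045)&(P[...,2]>z0)&(P[...,2]<z1)]
    if len(q): print(n,len(q),np.percentile(q,[1,50,99],axis=0).round(4))
E
```

```text
time: 18.65
ee_pos: [0.4499, 0.1949, 0.1826]
ee_rot: [0.0, 0.707, 0.707, 0.0]
contact_force: [-3.2, -2.4, 7.5]
gripper_width: 0.0361
gripper_force: 31.1
time: 19.9
ee_pos: [0.4502, 0.1949, 0.2886]
ee_rot: [0.001, 0.707, 0.707, 0.003]
contact_force: [0.6, -0.5, -0.8]
gripper_width: 0.0854
gripper_force: 0.0
[0.45016821 0.19491859 0.28855752]
case 2788 [[0.4298 0.2391 0.0554]
 [0.4462 0.2555 0.062 ]
 [0.4622 0.2715 0.0636]]
ocular 1030 [[0.4396 0.1833 0.0393]
 [0.4502 0.1946 0.0459]
 [0.4611 0.2057 0.051 ]]
carton 2894 [[0.6311 0.1271 0.0134]
 [0.6549 0.1609 0.0186]
 [0.6815 0.191  0.0201]]
```

View pics/w5.png

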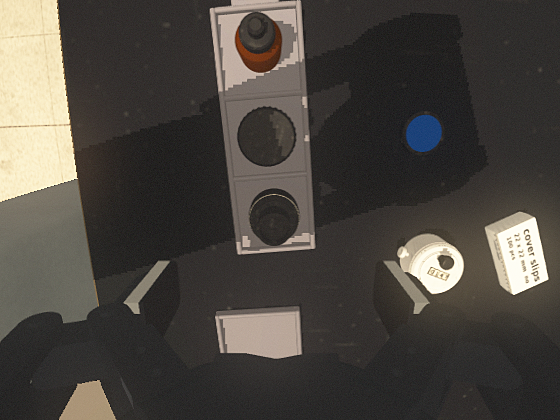

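Picture w5 shows all three items upright and centred in their bays: bottle (262,40), case (265,137), ocular (273,215). Next is the carton.

```bash
python3 -m jog '[[[85,-0.01,0.06,0,-0.04],[85,-0.02,0.12,0,-0.08],[85,-0.03,0.18,0,-0.12],[85,-0.045,0.24,0,-0.137],[85,-0.045,0.258,0,-0.137],[85,-0.045,0.258,0,-0.137],[85,-0.045,0.258,0.05,-0.137],[85,-0.045,0.258,0.1,-0.137],[85,-0.045,0.258,0.125,-0.137],[85,-0.045,0.258,0.125,-0.137],[85,-0.045,0.258,0.125,-0.137]]]'
python3 - <<'E'
from workcell import bot
from h import *
s=bot.state();print(s['ee_pos'],s['gripper_width']);w,x,y,z=s['ee_rot'];T=R.from_quat([x,y,z,w]).as_matrix();print(T.round(3),np.degrees(np.arctan2(T[1,1],T[0,1])))
E
```

```text
time: 21.32
ee_pos: [0.6566, 0.1589, 0.1877]
ee_rot: [0.001, 0.54, 0.842, 0.001]
contact_force: [0.2, 0.6, 0.5]
gripper_width: 0.057
gripper_force: 0.0
[0.65657826 0.1589416  0.18773118] 0.057005260433659895
[[-0.417  0.909  0.003]
 [ 0.909  0.417  0.001]
 [-0.001  0.003 -1.   ]] 24.668080890194766
```

Down 10.7 mm more, then grip.

```bash
python3 -m jog '[[[85,0,0,0.007,0],[85,0,0,0.0135,0],[85,0,0,0.0135,0],[255,0,0,0.0135,0],[255,0,0,0.0135,0],[255,0,0,0.0135,0],[255,0,0,0.0135,0],[255,0,0,0.0135,0]]]' 25 && python3 -m jog '[[[255,0,0,-0.03,0],[255,0,0,-0.07,0],[255,0,0,-0.1,0],[255,0,0,-0.1,0],[255,0,0,-0.1,0]]]'
python3 - <<'E'
from workcell import bot
from h import *
s=bot.state();w,x,y,z=s['ee_rot'];T=R.from_quat([x,y,z,w]).as_matrix()
g=np.array([.4440,-.0167]);dd=np.r_[g-s['ee_pos'][:2],0];print('shift tool/0.8',(T.T@dd/.8).round(4),s['ee_pos'])
d=bot.snapshot('wrist');P=cloud(d,s);t=s['ee_pos']
q=P[(abs(P[...,0]-t[0])<.06)&(abs(P[...,1]-t[1])<.06)&(P[...,2]>t[2]-.2)&(P[...,2]<t[2]-.14)];print(len(q),np.percentile(q-t,[1,50,99],axis=0).round(3))
cv2.imwrite('pics/w6.png',d['color'][:,:,::-1])
E
```

```text
time: 22.32
ee_pos: [0.6562, 0.1588, 0.175]
ee_rot: [0.0, 0.54, 0.842, 0.0]
contact_force: [0.2, -0.8, 0.9]
gripper_width: 0.0338
gripper_force: 25.9
time: 22.95
ee_pos: [0.6558, 0.1587, 0.2529]
ee_rot: [-0.001, 0.54, 0.842, -0.001]
contact_force: [-0.7, 0.3, -0.2]
gripper_width: 0.0338
gripper_force: 25.7
shift tool/0.8 [-0.0888 -0.3321  0.0007] [0.65581566 0.1587041  0.25294932]
13193 [[-0.029 -0.03  -0.171]
 [-0.001  0.004 -0.156]
 [ 0.024  0.033 -0.142]]
```

View pics/w6.png

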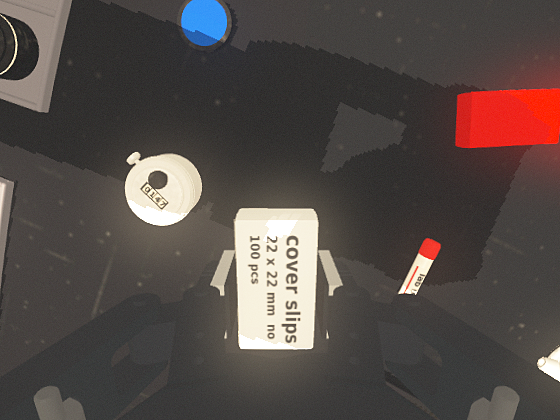

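Picture w6 shows the carton held square and level at (276,280). Next I'll carry it to the oblong bay.

```bash
python3 -m jog '[[[255,-0.01,-0.04,0,0.02],[255,-0.025,-0.1,0,0.05],[255,-0.04,-0.16,0,0.08],[255,-0.06,-0.22,0,0.11],[255,-0.075,-0.28,0,0.1156],[255,-0.0888,-0.3321,0,0.1156],[255,-0.0888,-0.3321,0,0.1156],[255,-0.0888,-0.3321,0.03,0.1156],[255,-0.0888,-0.3321,0.06,0.1156],[255,-0.0888,-0.3321,0.08,0.1156],[255,-0.0888,-0.3321,0.08,0.1156],[255,-0.0888,-0.3321,0.08,0.1156]]]'
python3 - <<'E'
from workcell import bot
from h import *
s=bot.state();print(s['ee_pos']);w,x,y,z=s['ee_rot'];T=R.from_quat([x,y,z,w]).as_matrix();print(np.degrees(np.arctan2(T[1,1],T[0,1])),((s['ee_pos'][2]-.178)/.8).round(4))
E
```

```text
time: 24.5
ee_pos: [0.4448, -0.0166, 0.1914]
ee_rot: [0.0, 0.683, 0.731, 0.0]
contact_force: [0.5, 1.0, 0.3]
gripper_width: 0.0336
gripper_force: 25.7
[ 0.44479345 -0.01657839  0.19135511]
3.8650205588717395 0.0167
```

```bash
python3 -m jog '[[[255,0,0,0.006,0],[255,0,0,0.012,0],[255,0,0,0.0167,0],[255,0,0,0.0175,0],[255,0,0,0.0175,0]]]' && python3 -m jog '[[[150,0,0,0,0],[130,0,0,0,0],[120,0,0,0,0],[120,0,0,0,0],[120,0,0,-0.03,0],[120,0,0,-0.08,0],[85,0,0,-0.12,0],[85,0,0,-0.12,0],[85,0,0,-0.12,0]]]'
python3 - <<'E'
from workcell import bot
from h import *
s=bot.state();w,x,y,z=s['ee_rot'];T=R.from_quat([x,y,z,w]).as_matrix()
g=np.array([.5786,.1533]);dd=np.r_[g-s['ee_pos'][:2],0];print('shift tool/0.8',(T.T@dd/.8).round(4),s['ee_pos'])
d=bot.snapshot('wrist');cv2.imwrite('pics/w7.png',d['color'][:,:,::-1])
P=cloud(d,s);q=P[(abs(P[...,0]-.444)<.05)&(abs(P[...,1]+.017)<.05)&(P[...,2]>.016)&(P[...,2]<.03)]
print(len(q),np.percentile(q,[1,50,99],axis=0).round(4))
E
```

```text
time: 25.12
ee_pos: [0.4445, -0.0167, 0.1779]
ee_rot: [-0.0, 0.683, 0.73, -0.0]
contact_force: [-7.7, 0.9, 13.8]
gripper_width: 0.0338
gripper_force: 27.4
time: 26.25
ee_pos: [0.4441, -0.0166, 0.2718]
ee_rot: [-0.0, 0.683, 0.73, -0.0]
contact_force: [-1.0, 0.6, -0.3]
gripper_width: 0.0569
gripper_force: 0.0
shift tool/0.8 [ 2.007e-01  1.821e-01 -2.000e-04] [ 0.44405989 -0.01664736  0.27179435]
4152 [[ 0.4274 -0.0477  0.0181]
 [ 0.4447 -0.0152  0.0216]
 [ 0.4621  0.0138  0.0231]]
```

View pics/w7.png

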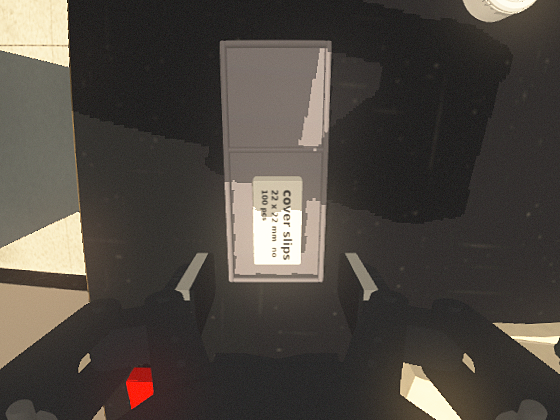

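Picture w7 shows the carton flat and centred in the oblong bay at (277,220). Next is the counter.

```bash
python3 -m jog '[[[45,0.04,0.036,0,-0.05],[45,0.08,0.073,0,-0.1],[45,0.12,0.11,0,-0.15],[45,0.16,0.145,0,-0.2],[45,0.2007,0.1821,0,-0.25],[45,0.2007,0.1821,0,-0.3],[45,0.2007,0.1821,0,-0.3556],[45,0.2007,0.1821,0,-0.3556],[45,0.2007,0.1821,0.03,-0.3556],[45,0.2007,0.1821,0.06,-0.3556],[45,0.2007,0.1821,0.06,-0.3556],[45,0.2007,0.1821,0.06,-0.3556]]]'
python3 - <<'E'
from workcell import bot
from h import *
s=bot.state();print(s['ee_pos']);w,x,y,z=s['ee_rot'];T=R.from_quat([x,y,z,w]).as_matrix();print(np.degrees(np.arctan2(T[1,1],T[0,1])),s['gripper_width'],(s['ee_pos'][2]-.177)/.8)
d=bot.snapshot('wrist');P=cloud(d,s)
q=P[(abs(P[...,0]-.5786)<.03)&(abs(P[...,1]-.1535)<.03)&(P[...,2]>.022)&(P[...,2]<.034)];print(len(q),np.percentile(q,[1,50,99],axis=0).round(4))
E
```

```text
time: 27.8
ee_pos: [0.5791, 0.1533, 0.2255]
ee_rot: [0.0, 0.193, 0.981, 0.0]
contact_force: [-0.3, 0.4, -0.5]
gripper_width: 0.0704
gripper_force: 0.0
[0.57910385 0.15327845 0.22545183]
67.75691943071618 0.07036847661569418 0.0605647919839062
4282 [[0.5579 0.1332 0.0234]
 [0.5753 0.1527 0.0288]
 [0.5982 0.1736 0.031 ]]
```

```bash
python3 -m jog '[[[45,0,0,0.03,0],[45,0,0,0.06,0],[45,0,0,0.06,0],[45,0,0,0.06,0],[255,0,0,0.06,0],[255,0,0,0.06,0],[255,0,0,0.06,0],[255,0,0,0.06,0],[255,0,0,0.06,0]]]' 25 && python3 -m jog '[[[255,0,0,-0.03,0],[255,0,0,-0.07,0],[255,0,0,-0.1,0],[255,0,0,-0.1,0],[255,0,0,-0.1,0]]]'
python3 - <<'E'
from workcell import bot
from h import *
s=bot.state();w,x,y,z=s['ee_rot'];T=R.from_quat([x,y,z,w]).as_matrix()
g=np.array([.4419,.0666]);dd=np.r_[g-s['ee_pos'][:2],0];print('shift tool/0.8',(T.T@dd/.8).round(4),s['ee_pos'])
E
```

```text
time: 28.98
ee_pos: [0.5793, 0.1533, 0.1782]
ee_rot: [0.001, 0.192, 0.981, 0.0]
contact_force: [-1.8, -1.1, 5.8]
gripper_width: 0.042
gripper_force: 25.4
time: 29.6
ee_pos: [0.5785, 0.1533, 0.2552]
ee_rot: [-0.001, 0.192, 0.981, -0.0]
contact_force: [-0.1, 0.2, -2.1]
gripper_width: 0.0425
gripper_force: 25.7
shift tool/0.8 [ 0.1174 -0.1647  0.0004] [0.57853863 0.15325062 0.25521656]
```

```bash
python3 -m jog '[[[255,0.025,-0.035,0,0],[255,0.055,-0.075,0,0],[255,0.085,-0.12,0,0],[255,0.1174,-0.1647,0,0],[255,0.1174,-0.1647,0,0],[255,0.1174,-0.1647,0.03,0],[255,0.1174,-0.1647,0.06,0],[255,0.1174,-0.1647,0.083,0],[255,0.1174,-0.1647,0.083,0],[255,0.1174,-0.1647,0.083,0]]]'
```

```text
time: 30.85
ee_pos: [0.4427, 0.0669, 0.1907]
ee_rot: [0.0, 0.192, 0.981, 0.0]
contact_force: [0.7, 0.2, -1.6]
gripper_width: 0.0421
gripper_force: 25.9
```

```bash
python3 -m jog '[[[255,0,0,0.006,0],[255,0,0,0.0105,0],[255,0,0,0.0125,0],[255,0,0,0.0125,0],[255,0,0,0.0125,0]]]'
```

```text
time: 31.48
ee_pos: [0.4423, 0.0667, 0.1812]
ee_rot: [0.0, 0.192, 0.981, 0.0]
contact_force: [-4.4, -0.9, 7.5]
gripper_width: 0.0421
gripper_force: 26.7
```

In contact with the floor, so release, back off and check.

```bash
python3 -m jog '[[[130,0,0,0,0],[110,0,0,0,0],[90,0,0,0,0],[75,0,0,0,0],[75,0,0,0,0],[75,0,0,-0.03,0],[75,0,0,-0.09,0],[75,0,0,-0.15,0],[75,0,0,-0.2,0],[75,0,0,-0.25,0],[75,0,0,-0.25,0],[75,0,0,-0.25,0]]]'
python3 - <<'E'
from workcell import bot
from h import *
s=bot.state();d=bot.snapshot('wrist');a=d['color'][:,:,::-1];cv2.imwrite('pics/w8.png',a)
P=cloud(d,s)
for n,c,z0,z1 in(('tally',(.4419,.0666),.025,.036),('button',(.44,.08),.038,.06),('carton',(.444,-.017),.016,.03),('filter',(.585,.258),.004,.015)):
    q=P[(abs(P[...,0]-c[0])<.035)&(abs(P[...,1]-c[1])<.035)&(P[...,2]>z0)&(P[...,2]<z1)]
    if len(q): print(n,len(q),np.percentile(q,[1,50,99],axis=0).round(4))
b=bot.snapshot('scene')['color'][:,:,::-1];b=cv2.resize(b[140:300,200:400],None,fx=3,fy=3);cv2.imwrite('pics/s8.png',b)
E
```

```text
time: 32.98
ee_pos: [0.4421, 0.0666, 0.3795]
ee_rot: [-0.0, 0.192, 0.981, -0.0]
contact_force: [0.6, 0.1, -0.6]
gripper_width: 0.0602
gripper_force: 0.0
tally 1375 [[0.4217 0.0488 0.0265]
 [0.4404 0.0681 0.0318]
 [0.4624 0.0893 0.0342]]
button 101 [[0.4377 0.0745 0.0404]
 [0.4422 0.0796 0.0432]
 [0.4476 0.0843 0.045 ]]
carton 1908 [[ 0.427  -0.0476  0.0173]
 [ 0.444  -0.0159  0.0216]
 [ 0.4619  0.0143  0.0234]]
filter 622 [[0.5504 0.24   0.0049]
 [0.5631 0.2555 0.0092]
 [0.5786 0.272  0.011 ]]
```

View pics/w8.png

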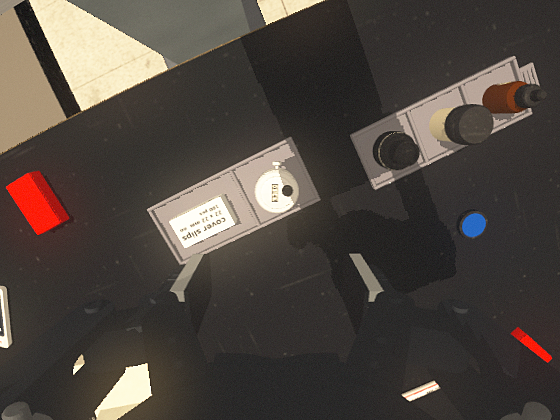

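View pics/s8.png

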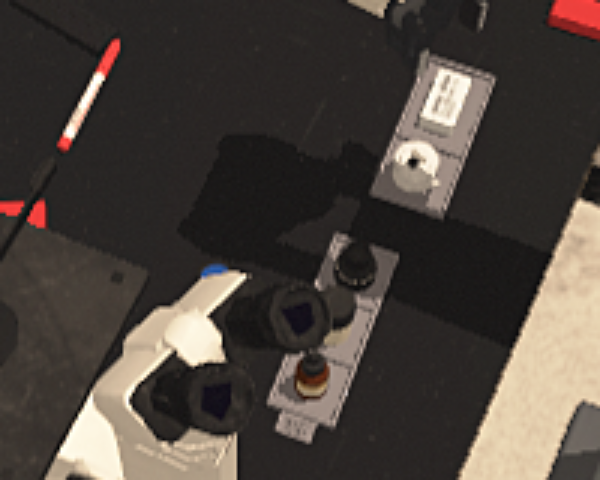

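Both views show all five items upright in the right bays. The filter is where it was in the first views, and the marker looks undisturbed. Handing in.

```bash
python3 -c "
from workcell import bot
print(bot.job_done())"
```

```text
the job is handed in; nothing more can be done
None
```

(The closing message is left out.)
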